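# Move a freshly painted motor end cover to the drying rack with a spatula

### The arm

A 6-joint arm with a two-finger parallel gripper is mounted at the origin on the work surface. World frame = base frame: x ahead of the robot, y to its left, z up, the work surface at z = 0. Lengths are in mm, angles in rad, forces in N, time in s.
With the tool pointing down it reaches from about 425 to 925 mm from the base axis. Payload 12.5 kg.
Tool frame: the origin (TCP) lies at the very end of the fingers, on their centre line; the grasp point (between the pads) lies bot.grip_depth behind it (bot.grip_depth is the distance from the TCP to the grasp point, in mm); z points along the fingers, y is the line along which they close (so a half turn about z gives the same grasp; the last joint's range is limited). The gripper opens to 85 mm and grips with 20 to 120 N. Pads are 22 mm wide; open, the fingers measure 114 mm over their backs; the gripper's body (76 mm by 85 mm) begins 54 mm behind the grasp point. The pads swing forward as they close: fully open they stand 13 mm farther back than shut.
Start: joints at [-1.239, 0.491, 1.559, -0, 1.092, -0.106], TCP at [264.991, -566.061, 231.327] pointing down, gripper open.
Joint ranges: [-3.1, 3.1], [-0.84, 2.19], [0.05, 2.79], [-1.13, 4.28], [0.06, 2.93], [-2.69, 2.69]. Speed limits (rad/s): [2.22, 2.22, 2.79, 3.14, 3.14, 3.14].

### API

Orientations are given as a unit quaternion [x, y, z, w].
In Python, from cell import bot gives the robot as it stands.
- The arm moves only by the tool jog_arm, never from a script. Its argument "motion" is a list of rows, each an object of numbers: "gripper": the opening, from 0 (shut) to 1 (fully open); "dx", "dy", "dz": the shift along the tool's x, y, z as a fraction of full scale; "spin": the turn about the tool's z as a fraction of full scale. A call has 1 to 10 rows; each row shifts and turns the commanded pose from where the row before left it, along the tool's axes as they then stand; what a row does not reach is not made up. Full scale, the value 1, is 3 cm for a shift and 2 rad for a turn. A row lasts 1/10 s, in which the tool goes at most 50 mm and 8.59 degrees, less where a joint would pass 70% of its speed; a pose out of reach is approached as far as the arm can. A call with a number of a shift or a turn outside -1 to 1 is refused whole. A call with a gripper value outside its range is refused whole. The fingers move at their own pace and stop on an object; "grip_force" is the grip in N (left out, the last holds). Time passes only in rows, so rows that do not move let the fingers close. It gives the time, the measured TCP pose, the force, the opening and the grip force at its end, in the units of the state.
- bot.get_state(): the state, without advancing time (a new reading comes with each control period).
- bot.snapshot(name): name is "side" or "top"; returns a dict with "img" (420x560x3 uint8, red, green, blue), "camera_matrix" (3x3 intrinsics, pixels), "R" (3x3) and "t" (3): a world point X has camera coordinates R X + t. Camera axes: x right, y down, z forward; pixel columns grow to the right and rows downward; lengths in mm; the calibration is good to about 2 mm. A picture is of the moment at which its call begins. There is no depth.
- bot.finish_job(): hands the job in; it is judged then, once.
The state is a dict: "time": time; "joint_positions": joint angles; "joint_velocities": joint speeds; "tau": joint torques, N m; "eef_pos": TCP position; "tool_rot": TCP orientation; "contact_force": force on the tool from outside, world axes, zero at the start; "wrist_torque": the same for the moment, N m; "width": finger opening in mm; "grip_force": force on a finger pad.
Only numpy, scipy, OpenCV 4.12 (cv2) and the standard library are available. Lean on these libraries where they do the work, as an engineer would, in place of code of your own. Each camera call takes 0.05 s, during which the arm holds its last target. There are 200 camera calls.

### The job

The motor end cover lying on the two battens of the painting board has just been painted, so keep the gripper off it: slide the spatula under it between the battens, lift it clear and carry it level and steadily to the drying rack. Set it down gently, flat on the rack's two bars and centred on the rack, draw the spatula out, and lay the spatula flat on the bench, clear of the rack and the board. Leave everything else on the bench as it is.

Things in the scene. Friction and masses are not known exactly. Their poses are not given: they have to be found in the camera images.
- cover: Motor end cover, rigid aluminium, painted grey: disc 150 mm across, 8 mm thick, with a round bearing housing 54 to 62 mm across in the middle (top 28 mm above the underside), small ribs and bolt bosses. About 0.3 kg. Origin: centre of its flat underside, z up. Starts loose, painted side up, on the board's two battens.
- board: Painting board, fixed on the bench: plywood 150 x 160 x 6 mm with two wooden battens 20 wide, 160 long along its y axis, centred at x = -56 and +56 mm; clear slot 92 mm wide between them, open at both ends. Batten tops (the cover's underside) 31 mm above the bench. Origin: centre of the underside, on the bench; y along the battens, within 0.25 rad of world y.
- rack: Steel drying rack, fixed on the bench: two 8 mm round bars, 170 long along its y axis, centred at x = -52 and +52 mm (clear slot 96 mm), tops 45 mm above the bench. 8 mm uprights under the bars at y = -70 and +70 mm; there a flat strip across, top at 7 mm; else open between the bars. Origin: centre of the underside, on the bench; y along the bars, within 0.25 rad of world y.
- spatula: Loose cranked spatula: flat steel blade 110 (x) x 70 (y) x 3 mm; a 10 mm round neck rises from its rear to a wooden handle parallel to the blade, 22 wide (y), 26 high, from x = -94 to -204 mm, middle line 75 mm above the blade's underside. 0.24 kg; stable lying on its blade. Origin: centre of the blade's underside; x to the blade's front edge, away from the handle, z up.
- spatula_grip (a point): Point on the middle line of the spatula's handle, 135 mm behind the blade's centre and 75 mm above the blade's underside; handle here 22 mm wide (along the spatula's y) and 26 mm high. Axes as the spatula's.
- tin: Bystander: closed paint tin 84 mm across, 100 mm high, upright. Origin: centre of the underside.
- brush: Bystander: paint brush 200 mm long lying on the bench. Origin: about its middle, on the bench.
- wrench: Bystander: flat wrench 190 mm long and under 10 mm thick, lying on the bench between the board and the rack, along the world's x axis. Origin: about its middle, on the bench.
- hammer: Bystander: hammer 280 mm long lying on the bench. Origin: about its middle, on the bench.
- bearing: Bystander: ball bearing, steel ring 62 mm across, 16 mm high. Origin: centre of the underside.
- fan: Bystander: black plastic motor fan, 108 mm across, 24 mm high, lying flat. Origin: centre of the underside.
- cup: Bystander: open aluminium cup 76 mm across, 55 mm high, upright. Origin: centre of the underside.
Things that resemble listed ones, but are neither listed nor needed, are in the scene too. Several things have the shape of the board; the one meant has the colours described above.

How it is judged:
By the outcome, as a careful person would: the job done as asked, in the order asked, and still so for the second after the job is handed in, with the robot touching nothing.
It also fails if it takes over 64 s, if anything falls off the work surface, if the arm or the gripper's body presses on something with over 40 N, if the wrist force passes 120 N, or if a joint passes its speed limit or range.

## Working session

There is one attempt and no reset: what is moved stays moved. The work goes in short steps, Python scripts to look and compute and a tool call to move; the robot and the scene stay as the last step left them, time stands still between calls to the robot, and variables do not carry over. Pictures are saved under pics/ and viewed, at most 10 in all, crops included, and the job is handed in when it is done.

Besides the shell and the picture viewer there is one more tool, called after ">>>" as name(argument=value, ...), one argument or row to a line, values as JSON. jog_arm: Moves the arm, as the interface text tells. Its arguments: {"type":"object","properties":{"motion":{"type":"array"},"grip_force":{"type":"number"}},"required":["motion"]}

```bash
ls; mkdir -p pics; python3 - <<'E'
from cell import bot
import cv2, pickle
s=bot.get_state(); print({k:s[k] for k in('time','eef_pos','tool_rot','width')}, bot.grip_depth)
d={}
for n in('top','side'):
    p=bot.snapshot(n); d[n]=p; cv2.imwrite(f'pics/{n}0.png',cv2.resize(p['img'][:,:,::-1],(800,600),interpolation=cv2.INTER_CUBIC))
    print(p['camera_matrix'],p['R'],p['t'])
pickle.dump(d,open('cam0.pkl','wb'))
E
```

```text
pics
{'time': 0.0, 'eef_pos': array([ 264.90123803, -565.79909958,  230.70338541]), 'tool_rot': array([ 9.76136146e-01,  2.17158598e-01, -7.13198804e-05, -6.01956145e-04]), 'width': 85.4034339488345} 18.700000000000003
[[505.43595999   0.         277.49278634]
 [  0.         505.43595999 203.10546545]
 [  0.           0.           1.        ]] [[-0.02016205 -0.99973402  0.01119714]
 [-0.99450474  0.0189033  -0.10297084]
 [ 0.10273179 -0.01321172 -0.99462135]] [  35.89457878  527.85605593 1486.7929559 ]
[[489.14589241   0.         279.38475498]
 [  0.         489.14589241 215.69743455]
 [  0.           0.           1.        ]] [[-0.68265944 -0.73043043  0.02115392]
 [-0.43109321  0.37918706 -0.81876481]
 [ 0.59002944 -0.56805683 -0.57373923]] [ 381.0507896   268.4450944  1492.01788816]
```

View pics/top0.png

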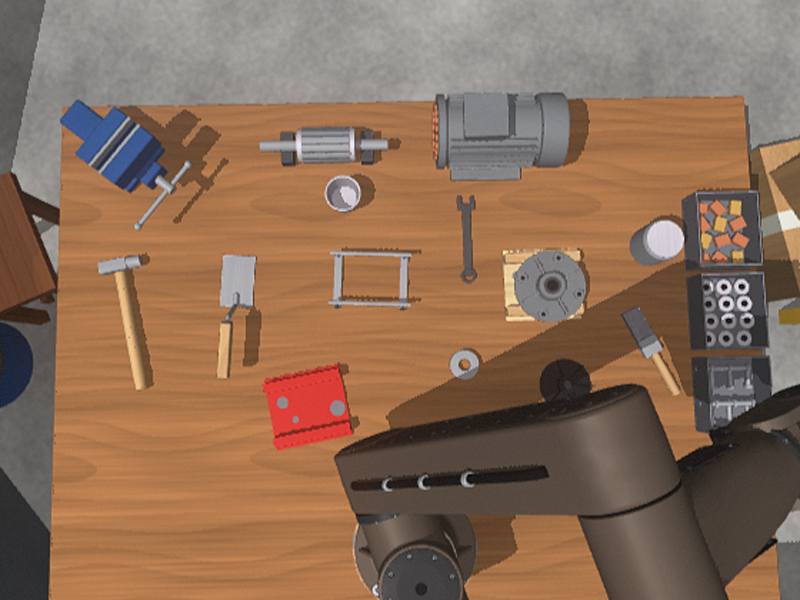

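View pics/side0.png

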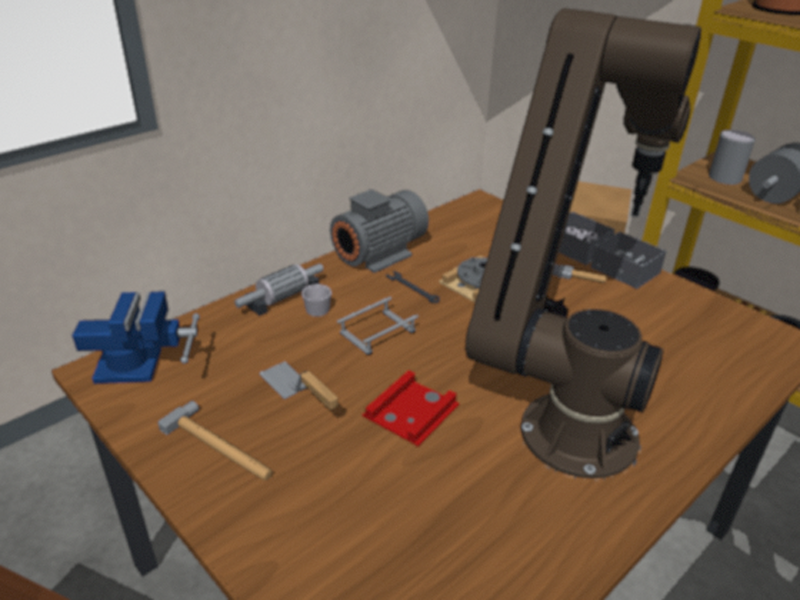

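```bash
cat > crop.py <<'E'
import cv2, numpy as np
def montage(img, crops, name):
    """crops: (x0,y0,w,h,scale,X,Y)"""
    M=np.zeros((600,800,3),np.uint8)
    for x0,y0,w,h,s,X,Y in crops:
        c=cv2.resize(img[y0:y0+h,x0:x0+w,::-1],None,fx=s,fy=s,interpolation=cv2.INTER_CUBIC)
        for k in range(0,w,10): cv2.line(c,(k*s,0),(k*s,6 if k%50 else 12),(0,255,255),1)
        for k in range(0,h,10): cv2.line(c,(0,k*s),(6,k*s),(0,255,255),1)
        hh=min(c.shape[0],600-Y); ww=min(c.shape[1],800-X); M[Y:Y+hh,X:X+ww]=c[:hh,:ww]
    cv2.imwrite(name,M)
E
python3 - <<'E'
import pickle; from crop import *
d=pickle.load(open('cam0.pkl','rb'))
montage(d['top']['img'],[(145,170,50,100,6,0,0),(225,168,75,50,6,310,0),(345,168,75,60,5,310,300)],'pics/c1.png')
montage(d['side']['img'],[(180,245,65,50,6,0,0),(230,203,65,50,6,400,0),(302,173,65,50,6,0,300)],'pics/c2.png')
E
```

```text
(no output)
```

View pics/c1.png

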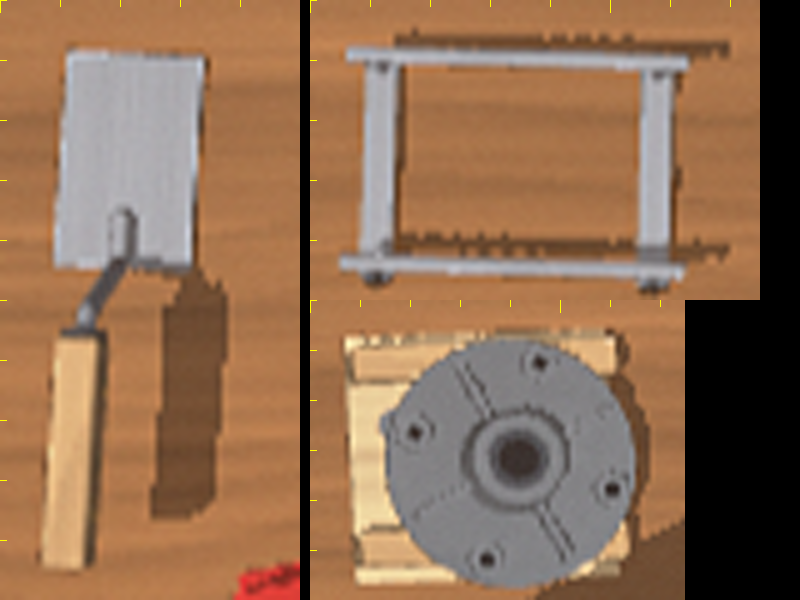

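View pics/c2.png

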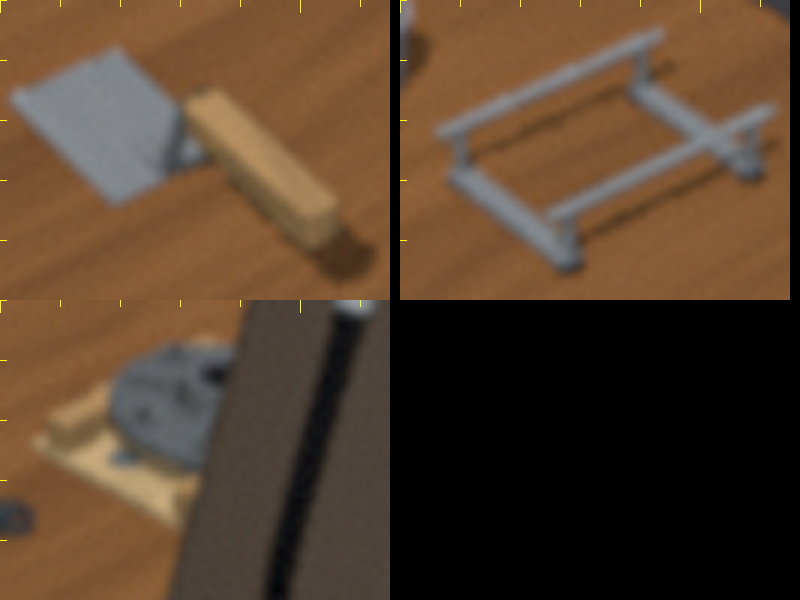

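```bash
cat > geo.py <<'E'
import numpy as np, pickle
from scipy.optimize import least_squares
d=pickle.load(open('cam0.pkl','rb'))
def cpx(p,x0,y0,s,X=0,Y=0):
    p=np.atleast_2d(np.array(p,float)); return np.c_[(p[:,0]-X+.5)/s-.5+x0,(p[:,1]-Y+.5)/s-.5+y0]
def proj(P,c):
    P=np.atleast_2d(P)@c['R'].T+c['t']; q=P@np.array(c['camera_matrix']).T; return q[:,:2]/q[:,2:]
def ray(uv,c,z):
    K,R,t=map(np.array,(c['camera_matrix'],c['R'],c['t'])); C=-R.T@t
    r=np.c_[np.atleast_2d(uv),np.ones(len(np.atleast_2d(uv)))]@np.linalg.inv(K).T@R
    return C+r*((z-C[2])/r[:,2])[:,None]
def pose(p,L):
    L=np.atleast_2d(np.array(L,float)); c,s=np.cos(p[2]),np.sin(p[2])
    return np.c_[p[0]+c*L[:,0]-s*L[:,1],p[1]+s*L[:,0]+c*L[:,1],L[:,2]]
def fit(obs,p0):
    """obs: (cam, local points, pixels)"""
    f=lambda p:np.concatenate([(proj(pose(p,L),c)-u).ravel() for c,L,u in obs])
    r=least_squares(f,p0); print(np.round(r.x,4),'rms px',np.sqrt(np.mean(r.fun**2)).round(2)); return r.x
E
python3 - <<'E'
from geo import *
T,S=d['top'],d['side']
bl=[(55,35,3),(55,-35,3),(-55,-35,3),(-55,35,3)]
hd=[(-94,11,88),(-94,-11,88),(-204,11,88),(-204,-11,88)]
a=(145,170,6)
ot=[(T,bl,cpx([(68,52),(206,58),(190,268),(54,266)],*a)),(T,hd,cpx([(60,330),(106,332),(42,568),(92,570)],*a))]
b=(180,245,6)
os_=[(S,bl[:1]+bl[1:2]+bl[3:],cpx([(12,98),(118,47),(118,204)],*b))]
fit(ot[:1],[600,350,0]);fit(ot,[600,350,0]);sp=fit(os_,[600,350,0]);sp=fit(ot+os_,[600,350,0])
for x,z in((-25,8),(-35,8),(-45,8),(-55,8),(-55,20),(-60,8),(-94,75)):
    P=pose(sp,[(x,0,z)]); u=proj(P,T)[0]; v=proj(P,S)[0]
    print(x,z,((u-[145,170]+.5)*6-.5).round(),((v-[180,245]+.5)*6-.5).round())
rk=[(52,85,41),(52,-85,41),(-52,85,41),(-52,-85,41)]
r1=[(T,rk,cpx([(347,54),(688,64),(340,262),(685,272)],225,168,6,310,0))]
r2=[(S,rk,cpx([(438,132),(662,33),(550,216),(775,110)],230,203,6,400,0))]
fit(r1,[600,100,0]);fit(r2,[600,100,0]);fit(r1+r2,[600,100,0])
k=(345,168,5,310,300)
fit([(T,[(75,80,6),(-75,80,6),(-75,-80,6)],cpx([(345,336),(357,584),(620,577)],*k))],[600,-300,0])
fit([(T,[(66,80,31),(46,80,31),(-46,80,31),(-66,80,31),(66,-80,31)],cpx([(354,347),(355,381),(357,530),(359,567),(616,334)],*k))],[600,-300,0])
import cv2
im=T['img'][168:228,345:420].astype(int); m=(abs(im[:,:,0]-im[:,:,2])<22)&(im.sum(2)>200)
cs,_=cv2.findContours(m.astype(np.uint8),cv2.RETR_EXTERNAL,cv2.CHAIN_APPROX_NONE); c=max(cs,key=len)
e=cv2.fitEllipse(c); mc=cv2.minEnclosingCircle(c); print('ell',e,'enc',mc)
for q in (cpx([(511,463)],*k)[0],np.array(e[0])+[345,168],np.array(mc[0])+[345,168]): print('cover',ray(q,T,39).round(1))
print('hub',ray(cpx([(519,458)],*k)[0],T,59).round(1))
E
```

```text
[ 5.580186e+02  3.631459e+02 -6.190000e-02] rms px 0.29
[ 5.58626e+02  3.62805e+02 -5.65000e-02] rms px 0.37
[ 5.576180e+02  3.621589e+02 -5.420000e-02] rms px 0.13
[ 5.584428e+02  3.625555e+02 -5.760000e-02] rms px 0.34
-25 8 [126. 208.] [141. 139.]
-35 8 [124. 228.] [151. 149.]
-45 8 [123. 247.] [161. 159.]
-55 8 [122. 267.] [171. 168.]
-55 20 [117. 265.] [170. 151.]
-60 8 [121. 277.] [176. 173.]
-94 75 [ 88. 337.] [205. 110.]
[ 5.532138e+02  8.086330e+01 -4.600000e-02] rms px 0.1
[ 5.552431e+02  7.801310e+01 -5.190000e-02] rms px 0.26
[ 5.534991e+02  8.018670e+01 -4.780000e-02] rms px 0.34
[ 5.375892e+02 -2.843196e+02  6.500000e-03] rms px 0.23
[ 5.382840e+02 -2.833495e+02  1.200000e-02] rms px 0.48
ell ((39.45789337158203, 32.10740280151367), (47.97815704345703, 49.902896881103516), 111.36174011230469) enc ((38.5, 32.5), 26.2774658203125)
cover [[ 529.8 -294.2   39. ]]
cover [[ 530.1 -293.2   39. ]]
cover [[ 529.  -290.3   39. ]]
hub [[ 530.6 -294.5   59. ]]
```

```bash
python3 - <<'E'
import cv2; from geo import *
M=[]
for n,x0,y0,w,h in(('side',195,255,25,28),('top',155,198,25,28)):
    g=d[n]['img'][y0:y0+h,x0:x0+w,::-1].astype(float); g=np.clip((g-40)*1.3,0,255).astype(np.uint8)
    M.append(cv2.resize(g,None,fx=16,fy=16,interpolation=cv2.INTER_LANCZOS4))
cv2.imwrite('pics/z.png',np.hstack(M))
E
```

```text
(no output)
```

View pics/z.png

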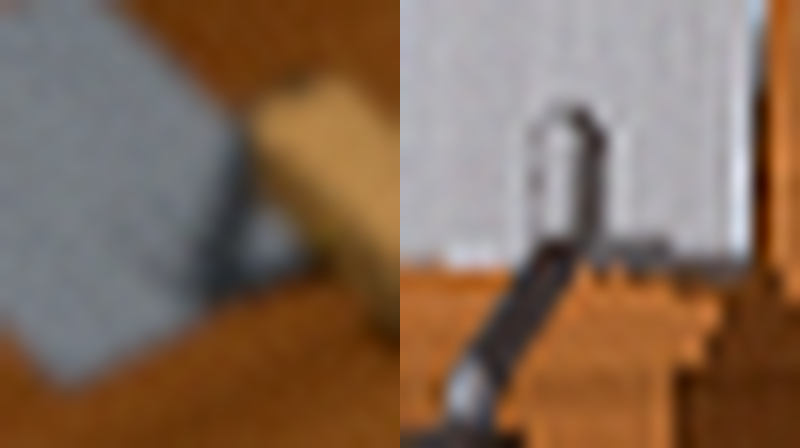

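The board (pale plywood), with the cover on it, is around (545,280) in the 800x600 top view. The rack is around (370,280), and the spatula is around (235,310) with its handle towards the robot. I'm moving to the spatula now.

>>> jog_arm(
  motion=[
    {"gripper":1,"dx":0.79,"dy":-0.48},
    {"dx":0.79,"dy":-0.48},
    {"dx":0.79,"dy":-0.48},
    {"dx":0.79,"dy":-0.48},
    {"dx":0.79,"dy":-0.48},
    {"dx":0.79,"dy":-0.48},
    {"dx":0.79,"dy":-0.48},
    {"dx":0.79,"dy":-0.48},
    {"dx":0.79,"dy":-0.48},
  ],
)

```text
invalid input at $.motion[0]: expected keys gripper, dx, dy, dz, spin
```

>>> jog_arm(
  motion=[
    {"dx":0.79,"dy":-0.48},
    {"dx":0.79,"dy":-0.48},
    {"dx":0.79,"dy":-0.48},
    {"dx":0.79,"dy":-0.48},
    {"dx":0.79,"dy":-0.48},
    {"dx":0.79,"dy":-0.48},
    {"dx":0.79,"dy":-0.48},
    {"dx":0.79,"dy":-0.48},
    {"dx":0.79,"dy":-0.48},
  ],
)

```text
invalid input at $.motion[0]: expected keys gripper, dx, dy, dz, spin
```

>>> jog_arm(
  motion=[
    {"dx":0.22,"dy":-0.9},
    {"dx":0.22,"dy":-0.9},
    {"dx":0.22,"dy":-0.9},
    {"dx":0.22,"dy":-0.9},
    {"dx":0.22,"dy":-0.9},
    {"dx":0.22,"dy":-0.9},
    {"dx":0.22,"dy":-0.9},
    {"dx":0.22,"dy":-0.9},
    {"dx":0.22,"dy":-0.9},
    {"dx":0.22,"dy":-0.9},
  ],
)

```text
invalid input at $.motion[0]: expected keys gripper, dx, dy, dz, spin
```

>>> jog_arm(
  motion=[
    {"dx":0.22,"dy":-0.9},
    {"dx":0.22,"dy":-0.9},
    {"dx":0.22,"dy":-0.9},
    {"dx":0.22,"dy":-0.9},
    {"dx":0.22,"dy":-0.9},
    {"dx":0.22,"dy":-0.9},
    {"dx":0.22,"dy":-0.9},
    {"dx":0.22,"dy":-0.9},
    {"dx":0.22,"dy":-0.9},
  ],
)

```text
invalid input at $.motion[0]: expected keys gripper, dx, dy, dz, spin
```

>>> jog_arm(
  motion=[
    {"spin":-0.07},
    {"spin":-0.07},
    {"spin":-0.07},
    {"spin":-0.07},
    {"spin":-0.07},
    {"spin":-0.07},
    {"spin":-0.07},
    {"spin":-0.07},
    {"spin":-0.07},
    {"spin":-0.07},
  ],
)

```text
invalid input at $.motion[0]: expected keys gripper, dx, dy, dz, spin
```

>>> jog_arm(
  motion=[
    {"spin":-0.07},
    {"spin":-0.07},
    {"spin":-0.07},
    {"spin":-0.07},
    {"spin":-0.07},
    {"spin":-0.07},
    {"spin":-0.07},
    {"spin":-0.07},
    {"spin":-0.063},
    {},
  ],
)

```text
invalid input at $.motion[0]: expected keys gripper, dx, dy, dz, spin
```

>>> jog_arm(
  motion=[
    {"gripper":1,"dx":0.79,"dy":-0.48,"dz":0,"spin":0},
    {"gripper":1,"dx":0.79,"dy":-0.48,"dz":0,"spin":0},
    {"gripper":1,"dx":0.79,"dy":-0.48,"dz":0,"spin":0},
    {"gripper":1,"dx":0.79,"dy":-0.48,"dz":0,"spin":0},
    {"gripper":1,"dx":0.79,"dy":-0.48,"dz":0,"spin":0},
    {"gripper":1,"dx":0.79,"dy":-0.48,"dz":0,"spin":0},
    {"gripper":1,"dx":0.79,"dy":-0.48,"dz":0,"spin":0},
    {"gripper":1,"dx":0.79,"dy":-0.48,"dz":0,"spin":0},
    {"gripper":1,"dx":0.79,"dy":-0.48,"dz":0,"spin":0},
  ],
)

```text
time: 1.0
eef_pos: [403.7, -357.2, 231.1]
tool_rot: [0.976, 0.217, -0.0, -0.0]
contact_force: [1.1, 0.3, -1.1]
width: 85.7
grip_force: 0.0
```

>>> jog_arm(
  motion=[
    {"gripper":1,"dx":0.79,"dy":-0.48,"dz":0,"spin":0},
    {"gripper":1,"dx":0.79,"dy":-0.48,"dz":0,"spin":0},
    {"gripper":1,"dx":0.79,"dy":-0.48,"dz":0,"spin":0},
    {"gripper":1,"dx":0.79,"dy":-0.48,"dz":0,"spin":0},
    {"gripper":1,"dx":0.79,"dy":-0.48,"dz":0,"spin":0},
    {"gripper":1,"dx":0.79,"dy":-0.48,"dz":0,"spin":0},
    {"gripper":1,"dx":0.79,"dy":-0.48,"dz":0,"spin":0},
    {"gripper":1,"dx":0.79,"dy":-0.48,"dz":0,"spin":0},
    {"gripper":1,"dx":0.79,"dy":-0.48,"dz":0,"spin":0},
  ],
)

```text
time: 1.9
eef_pos: [541.9, -149.4, 231.1]
tool_rot: [0.976, 0.217, -0.0, -0.0]
contact_force: [0.2, 0.1, 0.1]
width: 85.6
grip_force: 0.0
```

>>> jog_arm(
  motion=[
    {"gripper":1,"dx":0.22,"dy":-0.9,"dz":0,"spin":0},
    {"gripper":1,"dx":0.22,"dy":-0.9,"dz":0,"spin":0},
    {"gripper":1,"dx":0.22,"dy":-0.9,"dz":0,"spin":0},
    {"gripper":1,"dx":0.22,"dy":-0.9,"dz":0,"spin":0},
    {"gripper":1,"dx":0.22,"dy":-0.9,"dz":0,"spin":0},
    {"gripper":1,"dx":0.22,"dy":-0.9,"dz":0,"spin":0},
    {"gripper":1,"dx":0.22,"dy":-0.9,"dz":0,"spin":0},
    {"gripper":1,"dx":0.22,"dy":-0.9,"dz":0,"spin":0},
    {"gripper":1,"dx":0.22,"dy":-0.9,"dz":0,"spin":0},
    {"gripper":1,"dx":0.22,"dy":-0.9,"dz":0,"spin":0},
  ],
)

```text
time: 2.9
eef_pos: [486.3, 123.1, 231.1]
tool_rot: [0.976, 0.217, -0.0, 0.0]
contact_force: [1.1, -1.2, 0.0]
width: 85.4
grip_force: 0.0
```

>>> jog_arm(
  motion=[
    {"gripper":1,"dx":0.22,"dy":-0.9,"dz":0,"spin":0},
    {"gripper":1,"dx":0.22,"dy":-0.9,"dz":0,"spin":0},
    {"gripper":1,"dx":0.22,"dy":-0.9,"dz":0,"spin":0},
    {"gripper":1,"dx":0.22,"dy":-0.9,"dz":0,"spin":0},
    {"gripper":1,"dx":0.22,"dy":-0.9,"dz":0,"spin":0},
    {"gripper":1,"dx":0.22,"dy":-0.9,"dz":0,"spin":0},
    {"gripper":1,"dx":0.22,"dy":-0.9,"dz":0,"spin":0},
    {"gripper":1,"dx":0.22,"dy":-0.9,"dz":0,"spin":0},
    {"gripper":1,"dx":0.22,"dy":-0.9,"dz":0,"spin":0},
  ],
)

```text
time: 3.8
eef_pos: [437.1, 368.4, 231.0]
tool_rot: [0.976, 0.217, -0.0, 0.0]
contact_force: [-0.2, -0.3, 0.4]
width: 85.6
grip_force: 0.0
```

>>> jog_arm(
  motion=[
    {"gripper":1,"dx":0,"dy":0,"dz":0,"spin":-0.07},
    {"gripper":1,"dx":0,"dy":0,"dz":0,"spin":-0.07},
    {"gripper":1,"dx":0,"dy":0,"dz":0,"spin":-0.07},
    {"gripper":1,"dx":0,"dy":0,"dz":0,"spin":-0.07},
    {"gripper":1,"dx":0,"dy":0,"dz":0,"spin":-0.07},
    {"gripper":1,"dx":0,"dy":0,"dz":0,"spin":-0.07},
    {"gripper":1,"dx":0,"dy":0,"dz":0,"spin":-0.07},
    {"gripper":1,"dx":0,"dy":0,"dz":0,"spin":-0.07},
    {"gripper":1,"dx":0,"dy":0,"dz":0,"spin":-0.07},
    {"gripper":1,"dx":0,"dy":0,"dz":0,"spin":-0.07},
  ],
)

```text
time: 4.8
eef_pos: [437.4, 367.2, 230.9]
tool_rot: [0.604, 0.797, -0.0, -0.0]
contact_force: [-0.2, -0.5, -0.1]
width: 85.2
grip_force: 0.0
```

>>> jog_arm(
  motion=[
    {"gripper":1,"dx":0,"dy":0,"dz":0,"spin":-0.07},
    {"gripper":1,"dx":0,"dy":0,"dz":0,"spin":-0.07},
    {"gripper":1,"dx":0,"dy":0,"dz":0,"spin":-0.07},
    {"gripper":1,"dx":0,"dy":0,"dz":0,"spin":-0.07},
    {"gripper":1,"dx":0,"dy":0,"dz":0,"spin":-0.07},
    {"gripper":1,"dx":0,"dy":0,"dz":0,"spin":-0.07},
    {"gripper":1,"dx":0,"dy":0,"dz":0,"spin":-0.07},
    {"gripper":1,"dx":0,"dy":0,"dz":0,"spin":-0.07},
    {"gripper":1,"dx":0,"dy":0,"dz":0,"spin":-0.063},
    {"gripper":1,"dx":0,"dy":0,"dz":0,"spin":0},
  ],
)

```text
time: 5.8
eef_pos: [437.5, 367.3, 231.0]
tool_rot: [0.028, 1.0, -0.0, -0.0]
contact_force: [0.6, -0.4, 0.8]
width: 85.5
grip_force: 0.0
```

>>> jog_arm(
  motion=[
    {"gripper":1,"dx":0,"dy":0.07,"dz":0.9,"spin":0},
    {"gripper":1,"dx":0,"dy":0,"dz":1,"spin":0},
    {"gripper":1,"dx":0,"dy":0,"dz":1,"spin":0},
    {"gripper":1,"dx":0,"dy":0,"dz":1,"spin":0},
    {"gripper":1,"dx":0,"dy":0,"dz":1,"spin":0},
    {"gripper":1,"dx":0,"dy":0,"dz":0.6,"spin":0},
    {"gripper":1,"dx":0,"dy":0,"dz":0.33,"spin":0},
    {"gripper":1,"dx":0,"dy":0,"dz":0,"spin":0},
  ],
)

```text
time: 6.6
eef_pos: [437.3, 369.1, 55.3]
tool_rot: [0.03, 1.0, -0.001, -0.001]
contact_force: [0.1, 0.7, -0.2]
width: 85.3
grip_force: 0.0
```

>>> jog_arm(
  motion=[
    {"gripper":0,"dx":0,"dy":0,"dz":0,"spin":0},
    {"gripper":0,"dx":0,"dy":0,"dz":0,"spin":0},
    {"gripper":0,"dx":0,"dy":0,"dz":0,"spin":0},
    {"gripper":0,"dx":0,"dy":0,"dz":0,"spin":0},
    {"gripper":0,"dx":0,"dy":0,"dz":0,"spin":0},
    {"gripper":0,"dx":0,"dy":0,"dz":0,"spin":0},
    {"gripper":0,"dx":0,"dy":0,"dz":0,"spin":0},
    {"gripper":0,"dx":0,"dy":0,"dz":0,"spin":0},
    {"gripper":0,"dx":0,"dy":0,"dz":0,"spin":0},
    {"gripper":0,"dx":0,"dy":0,"dz":0,"spin":0},
  ],
  grip_force=120,
)

```text
time: 7.6
eef_pos: [437.9, 369.6, 57.0]
tool_rot: [0.029, 1.0, 0.0, 0.0]
contact_force: [-1.8, 0.3, 6.1]
width: 20.3
grip_force: 116.5
```

>>> jog_arm(
  motion=[
    {"gripper":0,"dx":0,"dy":0,"dz":-0.3,"spin":0},
    {"gripper":0,"dx":0,"dy":0,"dz":-0.7,"spin":0},
    {"gripper":0,"dx":0,"dy":0,"dz":-0.8,"spin":0},
    {"gripper":0,"dx":0,"dy":0,"dz":-0.8,"spin":0},
    {"gripper":0,"dx":0,"dy":0,"dz":-0.8,"spin":0},
    {"gripper":0,"dx":0,"dy":0,"dz":-0.8,"spin":0},
    {"gripper":0,"dx":0,"dy":0,"dz":-0.8,"spin":0},
    {"gripper":0,"dx":0,"dy":0,"dz":-0.3,"spin":0},
  ],
)

```text
time: 8.4
eef_pos: [437.9, 369.6, 217.7]
tool_rot: [0.029, 1.0, 0.001, 0.001]
contact_force: [-0.3, 0.5, -2.5]
width: 20.4
grip_force: 117.1
```

>>> jog_arm(
  motion=[
    {"gripper":0,"dx":0,"dy":0,"dz":0,"spin":0.04},
    {"gripper":0,"dx":0,"dy":0,"dz":0,"spin":0.07},
    {"gripper":0,"dx":0,"dy":0,"dz":0,"spin":0.07},
    {"gripper":0,"dx":0,"dy":0,"dz":0,"spin":0.07},
    {"gripper":0,"dx":0,"dy":0,"dz":0,"spin":0.07},
    {"gripper":0,"dx":0,"dy":0,"dz":0,"spin":0.07},
    {"gripper":0,"dx":0,"dy":0,"dz":0,"spin":0.07},
    {"gripper":0,"dx":0,"dy":0,"dz":0,"spin":0.07},
    {"gripper":0,"dx":0,"dy":0,"dz":0,"spin":0.07},
    {"gripper":0,"dx":0,"dy":0,"dz":0,"spin":0.07},
  ],
)

```text
time: 9.4
eef_pos: [437.4, 369.2, 214.7]
tool_rot: [0.646, 0.764, -0.001, -0.0]
contact_force: [0.3, 0.6, -2.4]
width: 20.4
grip_force: 117.2
```

>>> jog_arm(
  motion=[
    {"gripper":0,"dx":0,"dy":0,"dz":0,"spin":0.05},
    {"gripper":0,"dx":0,"dy":0,"dz":0,"spin":0.03},
    {"gripper":0,"dx":0,"dy":0,"dz":0,"spin":0},
    {"gripper":0,"dx":0,"dy":0,"dz":0,"spin":0},
  ],
)

```text
time: 9.8
eef_pos: [437.5, 369.3, 215.0]
tool_rot: [0.702, 0.712, -0.0, -0.0]
contact_force: [0.3, -0.1, -2.0]
width: 20.2
grip_force: 117.0
```

```bash
python3 - <<'E'
from cell import bot
import cv2, pickle, numpy as np
from geo import *
s=bot.get_state(); e=s['eef_pos']; q=s['tool_rot']; print(e,q,s['width'],s['contact_force'],s['wrist_torque'])
n={k:bot.snapshot(k) for k in('top','side')}; pickle.dump(n,open('cam1.pkl','wb'))
th=2*np.arctan2(q[1],q[0]); ph=th-np.pi
c=e-121*-np.array([np.cos(ph),np.sin(ph),0])*1; c[2]=e[2]-56
P=c
M=np.zeros((600,800,3),np.uint8)
for k,X in(('top',0),('side',400)):
    u=proj(P,n[k])[0].round().astype(int); print(k,u)
    x0,y0=u-25; g=n[k]['img'][max(y0,0):y0+75,x0:x0+50,::-1]
    g=cv2.resize(g,None,fx=8,fy=8,interpolation=cv2.INTER_CUBIC); M[:g.shape[0],X:X+400]=g; print(x0,y0)
cv2.imwrite('pics/s1.png',M)
E
```

```text
[437.53565406 369.3250733  214.96696194] [ 7.01820077e-01  7.12354172e-01 -3.33529070e-04 -3.34750837e-05] 20.203031614347672 [ 0.34106094 -0.09719112 -1.95880614] [ 0.2306931  -0.00123196 -0.0073241 ]
top [197 232]
172 207
side [248 230]
223 205
```

View pics/s1.png

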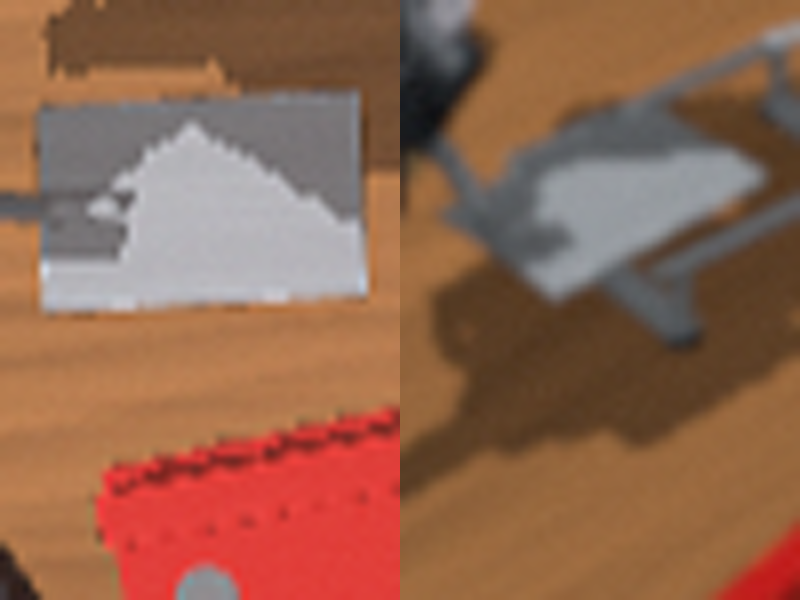

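The blade is held level at top-crop corners (40,105), (358,92), (368,295) and (43,312). The neck's foot lies on the blade as a low tang, running from its rear to about (130,205). Next I fit the spatula's pose relative to the tool.

```bash
python3 - <<'E'
from geo import *
n=pickle.load(open('cam1.pkl','rb'));T,S=n['top'],n['side']
u=cpx([(40,105),(360,92),(369,296),(43,312)],172,207,8)
v=cpx([(445-400,213),(765-400,175),(557-400,302)],223,205,8)   # rear-(+x side), front-(+x?) , rear other
L=np.array([(-55,35,3),(55,35,3),(55,-35,3),(-55,-35,3)],float)
def R(p):
    from scipy.spatial.transform import Rotation as Ro
    return Ro.from_euler('ZYX',p[3:6])
P=lambda p,l:R(p).apply(l)+p[:3]
def f(p):
    return np.r_[(proj(P(p,L),T)-u).ravel(),(proj(P(p,L[[3,2]]),S)-v[[2,1]]).ravel()*.7,(p[4:]*100)*.3]
r=least_squares(f,[437,250,158,-1.556,0,0]);print(r.x.round(3),r.fun.round(2))
th=2*np.arctan2(.71235,.70182);ph=th-np.pi;dlt=r.x[:2]-[437.54,369.33]
print('along x',dlt@[np.cos(ph),np.sin(ph)],'along y',dlt@[-np.sin(ph),np.cos(ph)],'yaw err',r.x[3]-ph)
# visible side-view check of cover
for c in(T,S): print('cover proj',proj([[530,-294,39]],c).round(1))
E
```

```text
[ 4.41175e+02  2.47397e+02  1.55479e+02 -1.54300e+00 -7.00000e-03
 -1.00000e-03] [-0.27  0.07  0.18 -0.22 -0.04  0.05  0.05 -0.01 -0.08 -0.25  0.29  0.34
 -0.22 -0.04]
along x 121.97316038544382 along y 1.818447360996664 yaw err 0.012551493328389007
cover proj [[384.7 200.2]]
cover proj [[338.3 189.7]]
```

>>> jog_arm(
  motion=[
    {"gripper":0,"dx":-0.3,"dy":0.12,"dz":0,"spin":0.009},
    {"gripper":0,"dx":-0.9,"dy":0.24,"dz":0,"spin":0},
    {"gripper":0,"dx":-0.9,"dy":0.24,"dz":0,"spin":0},
    {"gripper":0,"dx":-0.9,"dy":0.24,"dz":0,"spin":0},
    {"gripper":0,"dx":-0.9,"dy":0.24,"dz":0,"spin":0},
    {"gripper":0,"dx":-0.9,"dy":0.24,"dz":0,"spin":0},
    {"gripper":0,"dx":-0.9,"dy":0.24,"dz":0,"spin":0},
    {"gripper":0,"dx":-0.9,"dy":0.24,"dz":0,"spin":0},
    {"gripper":0,"dx":-0.9,"dy":0.24,"dz":0,"spin":0},
    {"gripper":0,"dx":-0.9,"dy":0.24,"dz":0,"spin":0},
  ],
)

```text
time: 10.9
eef_pos: [505.1, 115.4, 215.4]
tool_rot: [0.709, 0.705, -0.0, 0.0]
contact_force: [0.2, 0.1, -2.2]
width: 20.2
grip_force: 117.0
```

>>> jog_arm(
  motion=[
    {"gripper":0,"dx":-0.9,"dy":0.24,"dz":0,"spin":0},
    {"gripper":0,"dx":-0.9,"dy":0.24,"dz":0.3,"spin":0},
    {"gripper":0,"dx":-0.9,"dy":0.24,"dz":0.6,"spin":0},
    {"gripper":0,"dx":-0.48,"dy":0.12,"dz":0.8,"spin":0},
    {"gripper":0,"dx":0,"dy":0,"dz":0.8,"spin":0},
    {"gripper":0,"dx":0,"dy":0,"dz":0.6,"spin":0},
    {"gripper":0,"dx":0,"dy":0,"dz":0.4,"spin":0},
    {"gripper":0,"dx":0,"dy":0,"dz":0.2,"spin":0},
    {"gripper":0,"dx":0,"dy":0,"dz":0,"spin":0},
  ],
)

```text
time: 11.8
eef_pos: [529.6, 21.5, 104.1]
tool_rot: [0.709, 0.705, -0.0, -0.0]
contact_force: [0.8, -0.5, -2.2]
width: 20.2
grip_force: 116.9
```

```bash
python3 - <<'E'
from cell import bot
import pickle
from crop import *
s=bot.get_state(); print(s['time'],s['eef_pos'],s['tool_rot'],s['contact_force'])
n={k:bot.snapshot(k) for k in('top','side')}; pickle.dump(n,open('cam2.pkl','wb'))
montage(n['top']['img'],[(285,155,135,80,5,0,0)],'pics/e.png')
m=cv2.imread('pics/e.png'); g=cv2.resize(n['side']['img'][165:225,250:370,::-1],None,fx=3.3,fy=3.3,interpolation=cv2.INTER_CUBIC)
m[400:400+g.shape[0],:g.shape[1]]=g; cv2.imwrite('pics/e.png',m)
E
```

```text
11.8 [529.61472608  21.53048186 104.10194665] [ 7.08877326e-01  7.05331720e-01 -2.39392464e-04 -2.09613846e-04] [ 0.82662742 -0.48051627 -2.20658137]
```

View pics/e.png

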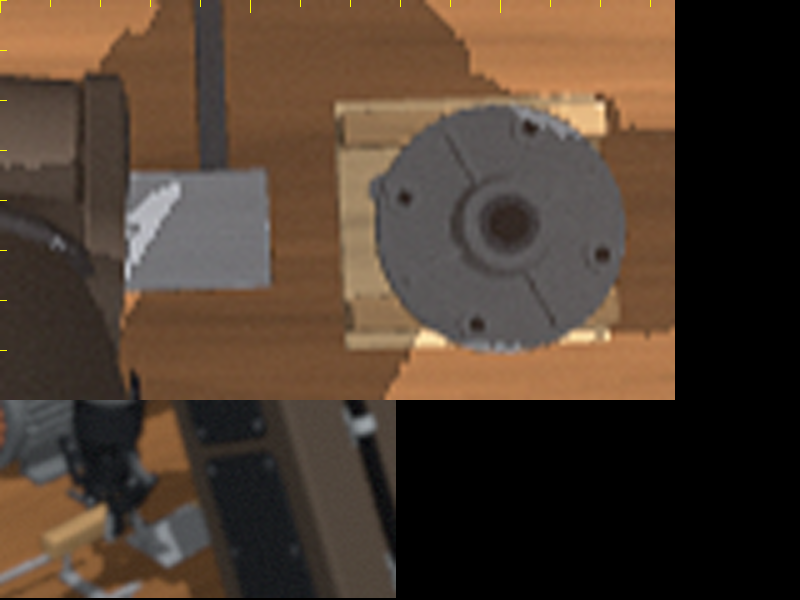

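```bash
python3 - <<'E'
from geo import *
T,S=d['top'],d['side']
ut=cpx([(374,188)],285,155,5)[0];us=cpx([(125,455)],302,173,6,0,300)[0]
f=lambda X:np.r_[proj(X,T)[0]-ut,proj(X,S)[0]-us]
r=least_squares(f,[540,-220,20.]);print(r.x,r.fun)
for z in(6,15,30,39):print(z,ray(ut,T,z)[0].round(1),ray(us,S,z)[0].round(1))
# blade now (z top ~ 104-58+3), using front corners + edges
n=pickle.load(open('cam2.pkl','rb'));T=n['top']
c=ray(cpx([(268,170),(270,289),(130,171)],285,155,5),T,48);print(c.round(1))
k=(285,155,5)
def fitz(z,L,px,p0):return fit([(T,[(a,b,z) for a,b in L],cpx(px,*k))],p0)
fitz(6,[(75,80),(-75,80)],[(336,102),(347,348)],[538,-284,0])
fitz(31,[(66,80),(46,80),(-46,80),(-66,80),(66,-80)],[(343,112),(344,147),(347,294),(348,331),(605,98)],[538,-284,0])
print('cover',ray(cpx([(500.5,228.5)],*k),T,39).round(1))
E
```

```text
[ 556.29261181 -225.32145707   14.60015932] [ 0.58533528  0.6336935  -1.12814463 -0.05786989]
6 [ 559.3 -225.1    6. ] [ 561.7 -238.6    6. ]
15 [ 558.2 -223.5   15. ] [ 552.6 -227.9   15. ]
30 [ 556.4 -220.9   30. ] [ 537.6 -210.1   30. ]
39 [ 555.3 -219.3   39. ] [ 528.5 -199.4   39. ]
[[ 566.1 -155.1   48. ]
 [ 495.3 -154.    48. ]
 [ 567.1  -73.2   48. ]]
[ 5.380904e+02 -2.844740e+02  9.000000e-03] rms px 0.09
[ 5.386628e+02 -2.829108e+02  1.460000e-02] rms px 0.51
cover [[ 529.6 -293.9   39. ]]
```

>>> jog_arm(
  motion=[
    {"gripper":0,"dx":0,"dy":0.08,"dz":0.4,"spin":0},
    {"gripper":0,"dx":0,"dy":0,"dz":0.34,"spin":0},
    {"gripper":0,"dx":-0.3,"dy":0,"dz":0,"spin":0},
    {"gripper":0,"dx":-0.5,"dy":0,"dz":0,"spin":0},
    {"gripper":0,"dx":-0.5,"dy":0,"dz":0,"spin":0},
    {"gripper":0,"dx":-0.5,"dy":0,"dz":0,"spin":0},
    {"gripper":0,"dx":-0.5,"dy":0,"dz":0,"spin":0},
    {"gripper":0,"dx":0,"dy":0,"dz":0,"spin":0},
  ],
)

```text
time: 12.7
eef_pos: [531.9, -49.7, 82.4]
tool_rot: [0.71, 0.705, 0.0, 0.0]
contact_force: [0.8, 0.3, -2.5]
width: 20.2
grip_force: 117.1
```

>>> jog_arm(
  motion=[
    {"gripper":0,"dx":-0.4,"dy":0,"dz":0,"spin":0},
    {"gripper":0,"dx":-0.5,"dy":0,"dz":0,"spin":0},
    {"gripper":0,"dx":-0.5,"dy":0,"dz":0,"spin":0},
    {"gripper":0,"dx":-0.5,"dy":0,"dz":0,"spin":0},
    {"gripper":0,"dx":-0.3,"dy":0,"dz":0,"spin":0},
    {"gripper":0,"dx":-0.2,"dy":0,"dz":0,"spin":0},
    {"gripper":0,"dx":0,"dy":0,"dz":0,"spin":0},
    {"gripper":0,"dx":0,"dy":0,"dz":0,"spin":0},
  ],
)

```text
time: 13.5
eef_pos: [531.3, -119.2, 82.1]
tool_rot: [0.709, 0.705, -0.0, -0.0]
contact_force: [0.2, -0.2, -2.6]
width: 20.2
grip_force: 117.1
```

```bash
cat > look.py <<'E'
import sys,pickle,cv2
from cell import bot
from geo import *
def look(tag,win):
    s=bot.get_state(); print(s['time'],s['eef_pos'].round(1),s['tool_rot'].round(4),s['contact_force'].round(1),s['wrist_torque'].round(2))
    n={k:bot.snapshot(k) for k in('top','side')}; pickle.dump(n,open(f'cam_{tag}.pkl','wb')); return n
if __name__=='__main__': look(sys.argv[1],None)
E
python3 look.py u1; python3 - <<'E'
import pickle; from geo import *; import cv2
n=pickle.load(open('cam_u1.pkl','rb'))
a=d['top']['img'][165:235,340:425];b=n['top']['img'][165:235,340:425]
a,b=[cv2.Canny(cv2.cvtColor(x,7),60,150).astype(np.float32) for x in(a,b)]
print(cv2.phaseCorrelate(a,b,cv2.createHanningWindow(a.shape[::-1],5)))
E
```

```text
13.5 [ 531.3 -119.2   82.1] [ 7.089e-01  7.053e-01 -0.000e+00 -1.000e-04] [ 0.2 -0.2 -2.6] [ 0.19 -0.1   0.01]
((0.5669635905291344, -0.17583636631669464), 0.35065760377012656)
```

>>> jog_arm(
  motion=[
    {"gripper":0,"dx":-0.06,"dy":0,"dz":0,"spin":0},
    {"gripper":0,"dx":-0.06,"dy":0,"dz":0,"spin":0},
    {"gripper":0,"dx":0,"dy":0,"dz":0,"spin":0},
    {"gripper":0,"dx":0,"dy":0,"dz":-0.06,"spin":0},
    {"gripper":0,"dx":0,"dy":0,"dz":-0.06,"spin":0},
    {"gripper":0,"dx":0,"dy":0,"dz":0,"spin":0},
  ],
)

```text
time: 14.2
eef_pos: [531.4, -123.0, 86.0]
tool_rot: [0.709, 0.705, 0.0, 0.0]
contact_force: [-0.7, -0.8, -3.4]
width: 20.0
grip_force: 117.0
```

>>> jog_arm(
  motion=[
    {"gripper":0,"dx":0,"dy":0,"dz":-0.04,"spin":0},
    {"gripper":0,"dx":0,"dy":0,"dz":-0.04,"spin":0},
    {"gripper":0,"dx":0,"dy":0,"dz":0,"spin":0},
  ],
)

```text
time: 14.5
eef_pos: [531.3, -122.9, 88.2]
tool_rot: [0.709, 0.705, -0.0, -0.0]
contact_force: [0.1, -0.5, -5.9]
width: 20.4
grip_force: 116.8
```

>>> jog_arm(
  motion=[
    {"gripper":0,"dx":0,"dy":0,"dz":-0.04,"spin":0},
    {"gripper":0,"dx":0,"dy":0,"dz":-0.04,"spin":0},
    {"gripper":0,"dx":0,"dy":0,"dz":0,"spin":0},
  ],
)

```text
time: 14.8
eef_pos: [531.4, -123.0, 90.7]
tool_rot: [0.709, 0.705, 0.0, 0.0]
contact_force: [-0.5, 0.2, -5.4]
width: 20.7
grip_force: 116.8
```

```bash
python3 look.py u2; python3 - <<'E'
import pickle; from geo import *; import cv2
from crop import montage
n=pickle.load(open('cam_u2.pkl','rb'))
montage(n['top']['img'],[(310,165,110,65,7,0,0)],'pics/f.png')
m=cv2.imread('pics/f.png');g=cv2.resize(n['side']['img'][170:220,280:380,::-1],None,fx=2.9,fy=2.9);m[455:600,:290]=g[:145];cv2.imwrite('pics/f.png',m)
E
```

```text
14.8 [ 531.4 -123.    90.7] [7.089e-01 7.053e-01 0.000e+00 1.000e-04] [-0.5  0.2 -5.4] [ 0.67 -0.02  0.01]
```

View pics/f.png

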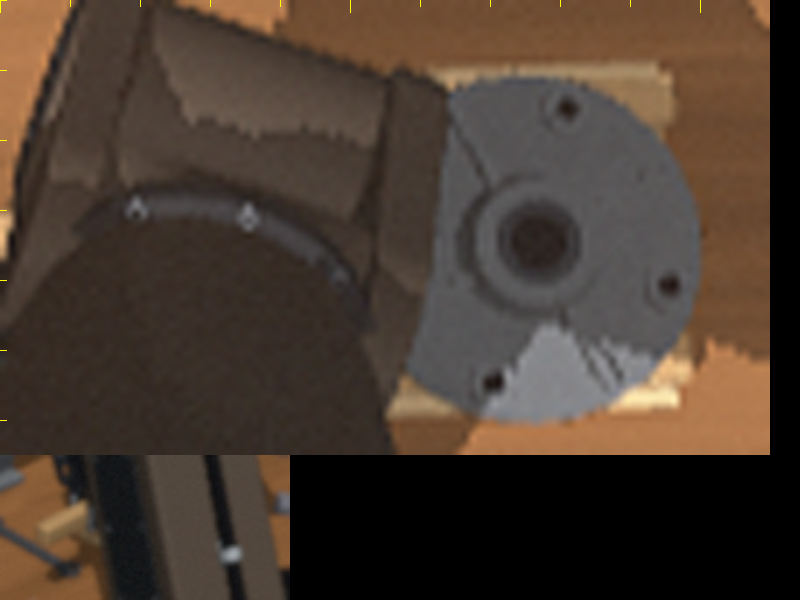

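The cover is fully carried: the load step is 3 N and the torque matches a level cover with its centre near the blade's front. In the picture it is flat over the battens, with its hub at (540,242). I'm lifting gently.

>>> jog_arm(
  motion=[
    {"gripper":0,"dx":0,"dy":0,"dz":-0.05,"spin":0},
    {"gripper":0,"dx":0,"dy":0,"dz":-0.1,"spin":0},
    {"gripper":0,"dx":0,"dy":0,"dz":-0.15,"spin":0},
    {"gripper":0,"dx":0,"dy":0,"dz":-0.2,"spin":0},
    {"gripper":0,"dx":0,"dy":0,"dz":-0.2,"spin":0},
    {"gripper":0,"dx":0,"dy":0,"dz":-0.2,"spin":0},
    {"gripper":0,"dx":0,"dy":0,"dz":-0.2,"spin":0},
    {"gripper":0,"dx":0,"dy":0,"dz":-0.15,"spin":0},
    {"gripper":0,"dx":0,"dy":0,"dz":-0.1,"spin":0},
    {"gripper":0,"dx":0,"dy":0,"dz":-0.05,"spin":0},
  ],
)

```text
time: 15.9
eef_pos: [531.4, -123.0, 132.9]
tool_rot: [0.709, 0.705, 0.0, 0.0]
contact_force: [-0.3, -0.7, -5.0]
width: 19.9
grip_force: 117.1
```

```bash
python3 look.py u3; python3 - <<'E'
import pickle; from geo import *; import cv2
n=pickle.load(open('cam_u3.pkl','rb'));T=n['top']
g=cv2.resize(T['img'][165:235,340:425,::-1],None,fx=8,fy=8,interpolation=cv2.INTER_CUBIC);cv2.imwrite('pics/g.png',g)
# dark hole centroids
G=cv2.GaussianBlur(cv2.cvtColor(g,6),(0,0),5)
_,m=cv2.threshold(G,68,255,cv2.THRESH_BINARY_INV);k,l,st,ce=cv2.connectedComponentsWithStats(m)
for i in range(1,k):
    if 60<st[i,4]<9000:print(st[i],ce[i].round(1))
E
```

```text
15.9 [ 531.4 -123.   132.9] [7.089e-01 7.053e-01 0.000e+00 2.000e-04] [-0.3 -0.7 -5. ] [ 0.66 -0.    0.04]
[424  94  24  25 481] [435.6 105.7]
[ 307  200   54  137 2266] [326.1 267.1]
[ 354  216   96   95 7081] [402.1 262.5]
[545 302  23  24 460] [556.  313.4]
[337 416  26  28 536] [349.7 429.3]
```

View pics/g.png

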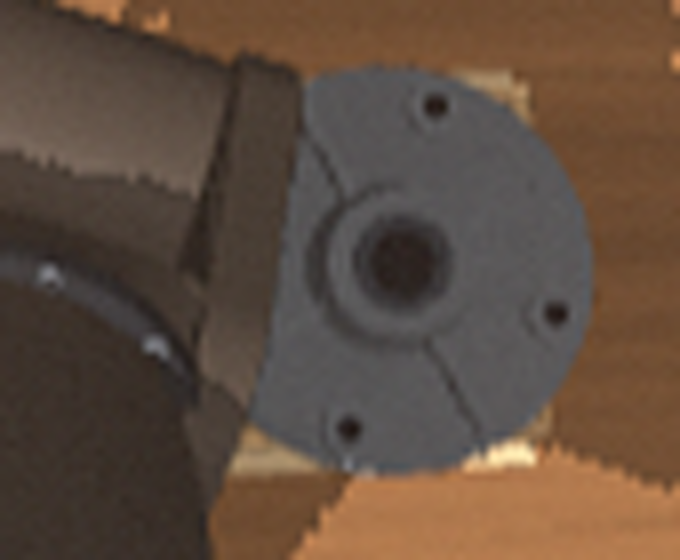

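```bash
python3 - <<'E'
from geo import *
T=d['top']
for z in (83,86): print(ray(cpx([(391,269)],340,165,8),T,z).round(1), 203/8/505*(1533-z))
H=ray(cpx([(402,262.5)],340,165,8),T,103);print('hub',H.round(1))
h=cpx([(435.6,105.7),(556,313.4),(349.7,429.3)],340,165,8)
# bolt holes radius r, 90deg apart around centre, tilt
from scipy.spatial.transform import Rotation as Ro
def f(p,full=False):
    c=p[:3];R=Ro.from_euler('z',p[3]);t=Ro.from_rotvec([p[4],p[5],0])
    L=np.array([[p[6]*np.cos(a),p[6]*np.sin(a),11] for a in(0,-np.pi/2,-np.pi)]+[[0,0,26]])
    return (proj(t.apply(R.apply(L))+c,T)-np.r_[h,cpx([(402,262.5)],340,165,8)]).ravel()
g=lambda p:np.r_[f(p),(p[2]-77)*.1]
r=least_squares(g,[530,-294,77,0,0,0,60.]);print(r.x.round(3),f(r.x).round(2))
E
```

```text
[[ 530.9 -295.    83. ]] 72.85891089108911
[[ 530.6 -294.3   86. ]] 72.70816831683169
hub [[ 531.  -294.4  103. ]]
[ 5.31177e+02 -2.94520e+02  7.69980e+01 -2.98000e-01 -4.00000e-03
 -9.00000e-03  6.09820e+01] [-0.01  0.01  0.02 -0.01 -0.03 -0.    0.02  0.  ]
```

>>> jog_arm(
  motion=[
    {"gripper":0,"dx":0.05,"dy":0.025,"dz":0,"spin":0},
    {"gripper":0,"dx":0.1,"dy":0.025,"dz":0,"spin":0},
    {"gripper":0,"dx":0.15,"dy":0.025,"dz":0,"spin":0},
    {"gripper":0,"dx":0.2,"dy":0.025,"dz":0,"spin":0},
    {"gripper":0,"dx":0.25,"dy":0.025,"dz":0,"spin":0},
    {"gripper":0,"dx":0.3,"dy":0.025,"dz":0,"spin":0},
    {"gripper":0,"dx":0.35,"dy":0.025,"dz":0,"spin":0},
    {"gripper":0,"dx":0.4,"dy":0.025,"dz":0,"spin":0},
    {"gripper":0,"dx":0.45,"dy":0.025,"dz":0,"spin":0},
    {"gripper":0,"dx":0.5,"dy":0.025,"dz":0,"spin":0},
  ],
)

```text
time: 17.0
eef_pos: [539.3, -39.3, 132.6]
tool_rot: [0.709, 0.705, 0.0, 0.0]
contact_force: [-0.1, 0.4, -5.7]
width: 20.5
grip_force: 117.1
```

>>> jog_arm(
  motion=[
    {"gripper":0,"dx":0.5,"dy":0.03,"dz":0,"spin":0.002},
    {"gripper":0,"dx":0.5,"dy":0.03,"dz":0,"spin":0.002},
    {"gripper":0,"dx":0.5,"dy":0.03,"dz":0,"spin":0.002},
    {"gripper":0,"dx":0.5,"dy":0.03,"dz":0,"spin":0.002},
    {"gripper":0,"dx":0.5,"dy":0.03,"dz":0,"spin":0.002},
    {"gripper":0,"dx":0.5,"dy":0.03,"dz":0,"spin":0.002},
    {"gripper":0,"dx":0.5,"dy":0.03,"dz":0,"spin":0.002},
    {"gripper":0,"dx":0.5,"dy":0.03,"dz":0,"spin":0.002},
    {"gripper":0,"dx":0.5,"dy":0.03,"dz":0,"spin":0.002},
    {"gripper":0,"dx":0.5,"dy":0.03,"dz":0,"spin":0.002},
  ],
)

```text
time: 18.0
eef_pos: [551.6, 110.8, 132.6]
tool_rot: [0.723, 0.691, 0.0, 0.0]
contact_force: [-1.2, 0.3, -4.5]
width: 20.6
grip_force: 116.9
```

>>> jog_arm(
  motion=[
    {"gripper":0,"dx":0.5,"dy":0.03,"dz":0,"spin":0},
    {"gripper":0,"dx":0.5,"dy":0.03,"dz":0,"spin":0},
    {"gripper":0,"dx":0.5,"dy":0.03,"dz":0,"spin":0},
    {"gripper":0,"dx":0.5,"dy":0.03,"dz":0,"spin":0},
    {"gripper":0,"dx":0.5,"dy":0.03,"dz":0,"spin":0},
    {"gripper":0,"dx":0.45,"dy":0.03,"dz":0,"spin":0},
    {"gripper":0,"dx":0.4,"dy":0.03,"dz":0,"spin":0},
    {"gripper":0,"dx":0.35,"dy":0.03,"dz":0,"spin":0},
    {"gripper":0,"dx":0.3,"dy":0.03,"dz":0,"spin":0},
  ],
)

```text
time: 18.9
eef_pos: [565.3, 229.6, 132.5]
tool_rot: [0.723, 0.691, -0.0, 0.0]
contact_force: [0.1, -0.2, -4.3]
width: 20.5
grip_force: 116.9
```

>>> jog_arm(
  motion=[
    {"gripper":0,"dx":0.25,"dy":0.03,"dz":0,"spin":0},
    {"gripper":0,"dx":0.2,"dy":0.03,"dz":0,"spin":0},
    {"gripper":0,"dx":0.15,"dy":0.03,"dz":0,"spin":0},
    {"gripper":0,"dx":0.1,"dy":0.03,"dz":0,"spin":0},
    {"gripper":0,"dx":0.05,"dy":0.03,"dz":0,"spin":0},
    {"gripper":0,"dx":0,"dy":0,"dz":0,"spin":0},
  ],
)

```text
time: 19.5
eef_pos: [570.9, 251.0, 132.5]
tool_rot: [0.723, 0.691, -0.0, 0.0]
contact_force: [-0.1, 0.5, -5.2]
width: 20.5
grip_force: 117.1
```

```bash
python3 look.py u4; python3 - <<'E'
import pickle; from geo import *; import cv2
n=pickle.load(open('cam_u4.pkl','rb'));T=n['top']
u=proj([[553,80,103]],T)[0].round().astype(int);print(u)
x0,y0=u-[40,35];g=cv2.resize(T['img'][y0:y0+70,x0:x0+80,::-1],None,fx=8,fy=8,interpolation=cv2.INTER_CUBIC);cv2.imwrite('pics/h.png',g)
G=cv2.GaussianBlur(cv2.cvtColor(g,6),(0,0),5)
for th in(70,90):
  _,m=cv2.threshold(G,th,255,cv2.THRESH_BINARY_INV);k,l,st,ce=cv2.connectedComponentsWithStats(m)
  for i in range(1,k):
    if 200<st[i,4]<12000:print(th,st[i],ce[i].round(1),ray(cpx([ce[i]],x0,y0,8),T,103 if st[i,4]>2000 else 88)[0].round(1))
E
```

```text
19.5 [570.9 251.  132.5] [ 7.229e-01  6.910e-01 -0.000e+00  1.000e-04] [-0.1  0.5 -5.2] [ 0.61 -0.06 -0.01]
[259 192]
70 [363  91  23  24 426] [374.3 102.2] [621.   59.5  88. ]
70 [ 274  211   93   78 5832] [320.2 251. ] [565.1  79.6 103. ]
70 [471 303  23  24 446] [481.7 314.5] [543.   22.2  88. ]
70 [   0  471   39   89 1832] [ 12.6 528.4] [469.2 191.4  88. ]
90 [113   0  26  30 378] [125.3  10.1] [656.4 149.1  88. ]
90 [  170     0   470    44 10300] [469.   13.9] [649.9  24.8 103. ]
90 [  0 161  25  14 210] [ 12.9 166.5] [599.9 190.2  88. ]
90 [499 184  18  17 237] [507.6 191.4] [587.5  12.   88. ]
90 [431 187  62  33 844] [460.4 203.7] [583.4  29.1  88. ]
90 [151 197  20  21 333] [160.8 206.8] [584.3 137.1  88. ]
90 [423 278  25  29 216] [436.7 292.1] [551.4  38.3  88. ]
90 [ 462  294   40   43 1338] [481.7 315. ] [542.8  22.2  88. ]
90 [  0 373   8  34 224] [  3.  390.6] [518.8 194.4  88. ]
90 [256 411  19  19 293] [265.1 420.2] [506.3 100.7  88. ]
90 [127 455  20  15 229] [136.4 461.9] [492.2 147.   88. ]
90 [   0  465   41   95 2134] [ 13.5 525.5] [469.2 189.6 103. ]
```

>>> jog_arm(
  motion=[
    {"gripper":0,"dx":0,"dy":-0.04,"dz":0,"spin":0},
    {"gripper":0,"dx":0,"dy":-0.08,"dz":0,"spin":0},
    {"gripper":0,"dx":0,"dy":-0.1,"dz":0,"spin":0},
    {"gripper":0,"dx":0,"dy":-0.08,"dz":0,"spin":0},
    {"gripper":0,"dx":0,"dy":-0.04,"dz":0,"spin":0},
    {"gripper":0,"dx":0,"dy":0,"dz":0,"spin":0},
  ],
)

```text
time: 20.2
eef_pos: [560.4, 251.5, 132.7]
tool_rot: [0.723, 0.691, 0.0, 0.0]
contact_force: [0.0, 1.1, -4.8]
width: 20.5
grip_force: 117.1
```

>>> jog_arm(
  motion=[
    {"gripper":0,"dx":0,"dy":0,"dz":0.05,"spin":0},
    {"gripper":0,"dx":0,"dy":0,"dz":0.1,"spin":0},
    {"gripper":0,"dx":0,"dy":0,"dz":0.15,"spin":0},
    {"gripper":0,"dx":0,"dy":0,"dz":0.15,"spin":0},
    {"gripper":0,"dx":0,"dy":0,"dz":0.15,"spin":0},
    {"gripper":0,"dx":0,"dy":0,"dz":0.15,"spin":0},
    {"gripper":0,"dx":0,"dy":0,"dz":0.1,"spin":0},
    {"gripper":0,"dx":0,"dy":0,"dz":0.06,"spin":0},
    {"gripper":0,"dx":0,"dy":0,"dz":0.03,"spin":0},
  ],
)

```text
time: 21.1
eef_pos: [560.5, 251.5, 104.2]
tool_rot: [0.723, 0.691, -0.0, 0.0]
contact_force: [-0.0, -0.3, -5.3]
width: 20.4
grip_force: 117.0
```

>>> jog_arm(
  motion=[
    {"gripper":0,"dx":0,"dy":0,"dz":0.02,"spin":0},
    {"gripper":0,"dx":0,"dy":0,"dz":0.02,"spin":0},
    {"gripper":0,"dx":0,"dy":0,"dz":0.02,"spin":0},
    {"gripper":0,"dx":0,"dy":0,"dz":0.02,"spin":0},
    {"gripper":0,"dx":0,"dy":0,"dz":0.02,"spin":0},
    {"gripper":0,"dx":0,"dy":0,"dz":0.02,"spin":0},
    {"gripper":0,"dx":0,"dy":0,"dz":0.02,"spin":0},
    {"gripper":0,"dx":0,"dy":0,"dz":0.02,"spin":0},
    {"gripper":0,"dx":0,"dy":0,"dz":0.02,"spin":0},
    {"gripper":0,"dx":0,"dy":0,"dz":0.02,"spin":0},
  ],
)

```text
time: 22.1
eef_pos: [560.6, 251.4, 98.4]
tool_rot: [0.723, 0.691, -0.0, 0.0]
contact_force: [-0.1, -0.4, -2.5]
width: 20.4
grip_force: 117.3
```

```bash
python3 look.py u5; python3 - <<'E'
import pickle; from geo import *; import cv2
n=pickle.load(open('cam_u5.pkl','rb'));T=n['top']
u=proj([[553,80,56]],T)[0].round().astype(int)
x0,y0=u-[40,35];g=cv2.resize(T['img'][y0:y0+70,x0:x0+80,::-1],None,fx=8,fy=8,interpolation=cv2.INTER_CUBIC)
G=cv2.GaussianBlur(cv2.cvtColor(g,6),(0,0),5);m=cv2.adaptiveThreshold(G,255,0,1,81,15)
k,l,st,ce=cv2.connectedComponentsWithStats(m)
for i in range(1,k):
    w=ray(cpx([ce[i]],x0,y0,8),T,56)[0]
    if 200<st[i,4]<1200 and abs(np.hypot(*(w[:2]-[553,80]))-61)<5:print(st[i,4],w.round(1))
E
```

```text
22.1 [560.6 251.4  98.4] [ 7.228e-01  6.910e-01 -0.000e+00  1.000e-04] [-0.1 -0.4 -2.5] [0.17 0.04 0.02]
464 [610.5  59.8  56. ]
476 [573.1 138.3  56. ]
721 [534.2  22.4  56. ]
599 [495.8 100.9  56. ]
```

The cover rests on the rack at (553.4, 80.4), against a fitted rack centre of (553.4, 80.4). I'm lowering the blade clear and drawing it out.

>>> jog_arm(
  motion=[
    {"gripper":0,"dx":0,"dy":0,"dz":0.06,"spin":0},
    {"gripper":0,"dx":0,"dy":0,"dz":0.1,"spin":0},
    {"gripper":0,"dx":0,"dy":0,"dz":0.1,"spin":0},
    {"gripper":0,"dx":0,"dy":0,"dz":0.08,"spin":0},
    {"gripper":0,"dx":0,"dy":0,"dz":0,"spin":0},
    {"gripper":0,"dx":0.1,"dy":0,"dz":0,"spin":0},
    {"gripper":0,"dx":0.2,"dy":0,"dz":0,"spin":0},
    {"gripper":0,"dx":0.3,"dy":0,"dz":0,"spin":0},
    {"gripper":0,"dx":0.4,"dy":0,"dz":0,"spin":0},
  ],
)

```text
time: 23.1
eef_pos: [562.0, 282.3, 88.3]
tool_rot: [0.723, 0.691, 0.0, 0.0]
contact_force: [0.8, 0.1, -2.9]
width: 20.4
grip_force: 117.4
```

>>> jog_arm(
  motion=[
    {"gripper":0,"dx":0.5,"dy":0,"dz":0,"spin":0},
    {"gripper":0,"dx":0.5,"dy":0,"dz":0,"spin":0},
    {"gripper":0,"dx":0.5,"dy":0,"dz":0,"spin":0},
    {"gripper":0,"dx":0.5,"dy":0,"dz":0,"spin":0},
    {"gripper":0,"dx":0.5,"dy":0,"dz":0,"spin":0},
    {"gripper":0,"dx":0.5,"dy":0,"dz":0,"spin":0},
    {"gripper":0,"dx":0.5,"dy":0,"dz":0,"spin":0},
    {"gripper":0,"dx":0.3,"dy":0,"dz":0,"spin":0},
    {"gripper":0,"dx":0.1,"dy":0,"dz":0,"spin":0},
  ],
)

```text
time: 24.0
eef_pos: [567.0, 399.4, 88.0]
tool_rot: [0.723, 0.691, -0.0, 0.0]
contact_force: [-0.6, -0.9, -2.2]
width: 20.3
grip_force: 117.5
```

>>> jog_arm(
  motion=[
    {"gripper":0,"dx":0,"dy":0,"dz":0.2,"spin":0},
    {"gripper":0,"dx":0,"dy":0,"dz":0.3,"spin":0},
    {"gripper":0,"dx":0,"dy":0,"dz":0.2,"spin":0},
    {"gripper":0,"dx":0,"dy":0,"dz":0.1,"spin":0},
    {"gripper":0,"dx":0,"dy":0,"dz":0,"spin":0},
  ],
)

```text
time: 24.5
eef_pos: [567.0, 397.9, 63.4]
tool_rot: [0.723, 0.691, -0.001, -0.0]
contact_force: [0.8, 0.6, -2.4]
width: 20.0
grip_force: 117.6
```

>>> jog_arm(
  motion=[
    {"gripper":0,"dx":0,"dy":0,"dz":0.05,"spin":0},
    {"gripper":0,"dx":0,"dy":0,"dz":0.05,"spin":0},
    {"gripper":0,"dx":0,"dy":0,"dz":0.03,"spin":0},
    {"gripper":0,"dx":0,"dy":0,"dz":0,"spin":0},
  ],
)

```text
time: 24.9
eef_pos: [567.2, 398.3, 60.3]
tool_rot: [0.723, 0.691, -0.0, 0.0]
contact_force: [0.3, -0.1, -2.3]
width: 20.4
grip_force: 117.6
```

>>> jog_arm(
  motion=[
    {"gripper":0,"dx":0,"dy":0,"dz":0.03,"spin":0},
    {"gripper":0,"dx":0,"dy":0,"dz":0,"spin":0},
  ],
)

```text
time: 25.1
eef_pos: [567.1, 398.3, 59.3]
tool_rot: [0.723, 0.691, -0.0, 0.0]
contact_force: [-0.5, -0.0, -2.8]
width: 20.3
grip_force: 117.6
```

>>> jog_arm(
  motion=[
    {"gripper":0,"dx":0,"dy":0,"dz":0.03,"spin":0},
    {"gripper":0,"dx":0,"dy":0,"dz":0.02,"spin":0},
    {"gripper":0,"dx":0,"dy":0,"dz":0,"spin":0},
  ],
)

```text
time: 25.4
eef_pos: [567.2, 398.3, 57.8]
tool_rot: [0.723, 0.691, -0.0, 0.0]
contact_force: [0.2, 0.6, -2.4]
width: 20.2
grip_force: 117.6
```

>>> jog_arm(
  motion=[
    {"gripper":0,"dx":0,"dy":0,"dz":0.02,"spin":0},
    {"gripper":0,"dx":0,"dy":0,"dz":0,"spin":0},
  ],
)

```text
time: 25.6
eef_pos: [567.2, 398.4, 57.4]
tool_rot: [0.723, 0.691, 0.0, 0.0]
contact_force: [-1.3, 1.6, -1.3]
width: 20.0
grip_force: 117.8
```

>>> jog_arm(
  motion=[
    {"gripper":0,"dx":0,"dy":0,"dz":0.02,"spin":0},
    {"gripper":0,"dx":0,"dy":0,"dz":0,"spin":0},
    {"gripper":0.35,"dx":0,"dy":0,"dz":0,"spin":0},
    {"gripper":0.4,"dx":0,"dy":0,"dz":0,"spin":0},
    {"gripper":0.6,"dx":0,"dy":0,"dz":0,"spin":0},
    {"gripper":0.8,"dx":0,"dy":0,"dz":0,"spin":0},
    {"gripper":0.8,"dx":0,"dy":0,"dz":0,"spin":0},
  ],
)

```text
time: 26.3
eef_pos: [567.2, 398.3, 56.6]
tool_rot: [0.723, 0.691, -0.0, 0.0]
contact_force: [-0.1, -0.7, 0.3]
width: 68.3
grip_force: 0.0
```

>>> jog_arm(
  motion=[
    {"gripper":0.8,"dx":0,"dy":0,"dz":-0.1,"spin":0},
    {"gripper":0.8,"dx":0,"dy":0,"dz":-0.3,"spin":0},
    {"gripper":0.8,"dx":0,"dy":0,"dz":-0.6,"spin":0},
    {"gripper":0.8,"dx":0,"dy":0,"dz":-0.9,"spin":0},
    {"gripper":0.8,"dx":0,"dy":0,"dz":-0.9,"spin":0},
    {"gripper":0.8,"dx":0,"dy":0,"dz":-0.9,"spin":0},
    {"gripper":0.8,"dx":0,"dy":0,"dz":-0.9,"spin":0},
    {"gripper":0.8,"dx":0,"dy":0,"dz":-0.4,"spin":0},
    {"gripper":0.8,"dx":0,"dy":0,"dz":0,"spin":0},
  ],
)

```text
time: 27.2
eef_pos: [567.6, 398.6, 208.7]
tool_rot: [0.723, 0.691, 0.002, 0.0]
contact_force: [0.6, 0.9, 0.2]
width: 68.5
grip_force: 0.0
```

>>> jog_arm(
  motion=[
    {"gripper":0.8,"dx":0.5,"dy":-0.5,"dz":0,"spin":0},
    {"gripper":0.8,"dx":0.6,"dy":-0.8,"dz":0,"spin":0},
    {"gripper":0.8,"dx":0.6,"dy":-0.8,"dz":0,"spin":0},
    {"gripper":0.8,"dx":0.6,"dy":-0.8,"dz":0,"spin":0},
    {"gripper":0.8,"dx":0.6,"dy":-0.8,"dz":0,"spin":0},
    {"gripper":0.8,"dx":0.5,"dy":-0.5,"dz":0,"spin":0},
    {"gripper":0.8,"dx":0,"dy":0,"dz":0,"spin":0},
  ],
)

```text
time: 27.9
eef_pos: [443.6, 507.2, 205.1]
tool_rot: [0.722, 0.692, -0.001, -0.0]
contact_force: [0.1, -0.1, -0.2]
width: 68.3
grip_force: 0.0
```

```bash
python3 look.py end; python3 - <<'E'
import pickle; from geo import *; import cv2
n=pickle.load(open('cam_end.pkl','rb'))
a=cv2.resize(n['top']['img'][120:280,60:330,::-1],(800,474),interpolation=cv2.INTER_CUBIC)[:320]
b=cv2.resize(n['side']['img'][180:310,150:400,::-1],(538,280),interpolation=cv2.INTER_CUBIC)
m=np.zeros((600,800,3),np.uint8);m[:320]=a;m[320:,:538]=b;cv2.imwrite('pics/end.png',m)
E
```

```text
27.9 [443.6 507.2 205.1] [ 7.219e-01  6.920e-01 -1.100e-03 -1.000e-04] [ 0.1 -0.1 -0.2] [-0.01 -0.02  0.  ]
```

View pics/end.png

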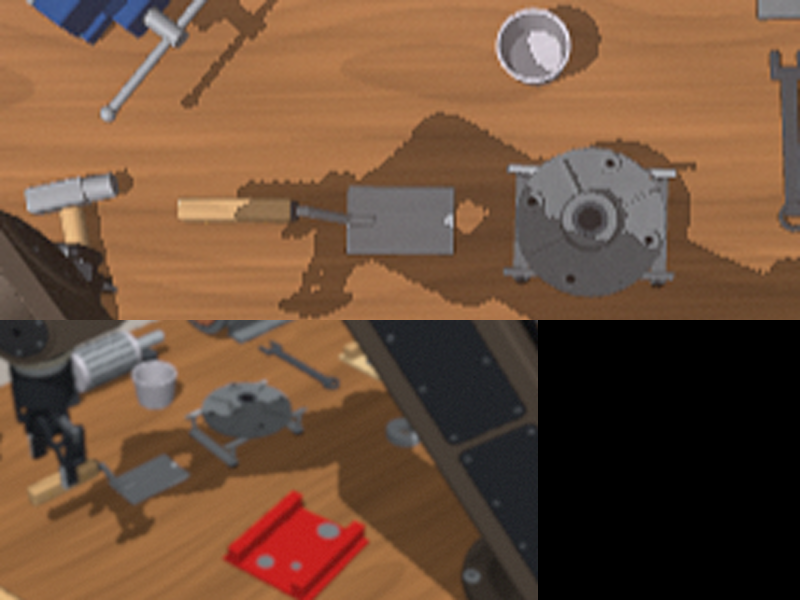

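The cover lies flat and centred on the rack, with its hub at (590,220). The spatula lies flat on the bench at (400,220), clear of the rack, and the gripper is free.

```bash
python3 -c "
from cell import bot
print(bot.finish_job())"
```

```text
the job is handed in; nothing more can be done
None
```

The cover is set down flat on the drying rack, within about 1 mm of its centre as measured, the spatula lies flat on the bench clear of the rack and board, and the job was handed in at about 28 s of the 64 s allowed.

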